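# Fit the sprocket circlip on a gear hub and hold it spread at the groove

## Robot

A 7-joint arm with a two-finger parallel gripper is mounted at the origin on the work surface. World frame = base frame: x ahead of the robot, y to its left, z up, the work surface at z = 0. Lengths are in m, angles in rad, forces in N, time in s.
With the tool pointing down it reaches from about 0.425 to 0.875 m from the base axis. Payload 4.7 kg.
Tool frame: the origin (TCP) lies at the very end of the fingers, on their centre line; the grasp point (between the pads) lies 19 mm behind it; z points along the fingers, y is the line along which they close (so a half turn about z gives the same grasp; the last joint's range is limited). The gripper opens to 87 mm and grips with 3 to 60 N. Pads are 19 mm wide; open, the fingers measure 117 mm over their backs; the gripper's body (75 mm by 190 mm) begins 51 mm behind the grasp point.
Start: joints at [1.33, 0.321, -0.07, 1.45, 0.023, 1.371, -0.057], TCP at [0.164, -0.629, 0.223] pointing down, gripper open.
Joint ranges: [-2.86, 2.86], [-0.3, 2.09], [-1.38, 1.24], [0.06, 2.45], [-1.56, 4.7], [0.09, 2.05], [-2.69, 2.69]. Speed limits (rad/s): [2.57, 2.57, 3.14, 3.14, 3.14, 3.14, 3.14].

## Interface

Orientations are given as a rotation vector (axis times angle).
In Python, from bench import ctrl, get_image, job gives the robot as it stands.
- The arm moves only by the shell command python3 -m crank 'ROWS' [FORCE]. ROWS is JSON, a list that holds one entry, the list of rows, each a list of 5 numbers: the shift along the tool's x, y, z in mm, then the turn about the tool's z in rad, then the closure, from -1 (fully open) to 1 (shut), so that 0 is half open. A call has 1 to 10 rows; each row shifts and turns the commanded pose from where the row before left it, along the tool's axes as they then stand; what a row does not reach is not made up. A row lasts 1/12 s, in which the tool goes at most 41.7 mm and 7.16 degrees, less where a joint would pass 70% of its speed; a pose out of reach is approached as far as the arm can. A call with a gripper value outside its range is refused whole. The fingers move at their own pace and stop on an object; FORCE is the grip in N (left out, the last holds). Time passes only in rows, so rows that do not move let the fingers close. It gives the time, the measured TCP pose, the force, the opening and the grip force at its end, in the units of the state.
- ctrl.get_state(): the state, without advancing time (a new reading comes with each control period).
- get_image(name): name is "side" or "top"; returns a dict with "pixels" (400x640x3 uint8, red, green, blue), "fx", "fy", "cx", "cy" (pixels), "T" (4x4, takes a point from camera to world coordinates). Camera axes: x right, y down, z forward; pixel columns grow to the right and rows downward; lengths in m; the calibration is good to about 2 mm. A picture is of the moment at which its call begins. There is no depth.
- job.close_job(): hands the job in; it is judged then, once.
The state is a dict: "time": time; "joint_positions": joint angles; "qd": joint speeds; "joint_torque": joint torques, N m; "position": TCP position; "tool_rot": TCP orientation; "ft_force": force on the tool from outside, world axes, zero at the start; "torque": the same for the moment, N m; "grip_width": opening from 0.0 (shut) to 1.0 (fully open); "grip_force": force on a finger pad.
Only numpy, scipy, OpenCV 4.12 (cv2) and the standard library are available. Lean on these libraries where they do the work, as an engineer would, in place of code of your own. Each camera call takes 0.05 s, during which the arm holds its last target. There are 200 camera calls.

## Task

Push the red lever of the axle vice all the way down so that the hub is clamped. Then take the red-handled circlip pliers by both handles, squeeze them fully so that the circlip on their tips is spread wide, lift them out of the cradle and bring the spread circlip down over the axle and the sprocket's shaft, without forcing it, until it lies level at the groove right on top of the sprocket. Finish there still holding the pliers squeezed, with the circlip held spread around the groove: do not let it snap in or put the pliers down, and leave the other things on the bench alone.

Things in the scene. Friction and masses are not known exactly. Their poses are not given: they have to be found in the camera images.
- vice_lever (a joint): red-ended cam lever of the axle vice, rad: 0 = flat, pointing straight out from the vice, hub clamped; 0.5 to 0.85 at the start = raised, vice open. Stiff (about 0.15 N m of friction), stays where it is left, stops at 0
- vice_lever_hinge (a point): the lever's hinge, on the grey axle vice, 30 mm above the bench. Site axes: x the hinge axis; y level, away from the hub, the way the closed lever points; z up. The hub's axle stands 60 mm from it towards -y. Vice block 80 mm wide in x, 50 mm high; base 104 x 142 x 10 mm
- vice_lever_tip (a point): outer end of the lever on its middle line, 85 mm from the hinge. Lever 10 mm wide, 7 mm thick; its red end (outer 36 mm) 18 mm wide, 12 mm thick. Push it down from above; closed, the lever's top is 33.5 mm (red end 36 mm) above the bench
- groove (a point): centre of the circlip groove on the hub, where the circlip's centre must come; z = hub axis, upright. The groove is a 3.4 mm high black band right on top of the dark sprocket (about 78 mm dia.), whose top face is 1.4 mm below this point and stops the circlip there. Below: silver hub, flanges 90 mm dia., standing in the vice; it can shift up to 1 mm as it is clamped
- lip_top (a point): middle of the top of the steel lip above the groove, 7.1 mm above the groove point. The lip is 32 mm dia., 5.1 mm high, its upper edge bevelled to 27 mm. On it a brass nut, 18 mm dia., 6 mm high, then the bare axle
- axle_end (a point): top end of the hub's 10 mm axle, on the hub's axis, 38.6 mm above the groove point
- pliers_grip (a point): where to grip the pliers: midway between the two red handles, half-way up their 9 mm thickness. x along the pliers to the circlip, y across the handles (squeeze along y), z up. Here 50 mm over the handles relaxed, 34 mm squeezed to the stop, outsides then parallel to x. Handles run from 45 mm behind this point to 34 mm ahead. Mass about 0.17 kg, centred about 30 mm ahead
- cradle: grey cradle in which the pliers lie level; origin on the bench, axes as the pliers', the grip point above the origin within 2 mm. Base 6 mm thick, from x = -51 to 71 mm, y +-43 mm; two cross ribs 40 mm high at x = -36 and +55 mm, with cheeks to 47 mm at y = +-37 and +-16 mm. Free space between the ribs for fingers beside the handles
- snap_ring (a point): centre of the bright steel circlip, half-way up its 2.5 mm: 118.5 mm ahead of the grip point and 17.3 mm below it; axes as the pliers'. Hooked on the pliers' two down-bent pins, it cannot fall off; it lies level, gap towards the pliers. Fully spread: inner dia. 36 mm, outer 44 mm, clears the lip; relaxed it does not pass. The jaws are 11 to 22 mm above it
- pliers_left (a joint): half-angle of the pliers, rad: 0 = relaxed, circlip closed; 0.144 = squeezed until the steel stops between the handles meet, circlip fully spread (a hard grip springs it to 0.16). Squeezing at the grip point takes about 1.5 N at first, 5 N at the stop; the handles spring open when let go
- grease_mid (a point): white grease jar with green cap, 60 mm dia., 60 mm high, half-way up: leave alone
- spanner_mid (a point): steel cone spanner, 150 mm long, lying on the bench, its middle: leave alone
- spare_sprocket_mid (a point): spare steel sprocket, 74 mm dia., 4 mm thick, flat on the bench, its centre: leave alone
Mind the look-alikes: they are no part of the job. What is shaped like the part that bears pliers_grip but blue is not meant. Leave any yellow look-alike of the part that bears vice_lever alone.

How it is judged:
On the way, in this order (a step that is already met when the one before it is completed fails the run):
1. the vice lever is pushed down flat and the hub is clamped (value of joint vice_lever below 0.06 rad), for 0.2 s.
2. the circlip is spread with the pliers and lifted clear of the cradle (value of joint pliers_left above 0.11 rad and height (world z) of snap_ring above 0.06 m), for 0.2 s.
At the end, for the whole second after the job is handed in: Vice lever within 0.06 rad of flat, hub upright (0.05 rad); pliers held in the gripper, squeezed to over 0.11 rad; circlip centre within 4 mm of the hub's axis and 2.5 mm below to 2 mm above the groove point, level within 0.12 rad, pressing on the hub with under 20 N; at rest (value of joint vice_lever below 0.06 rad and angle between groove's own z axis and vertical below 0.05 rad and value of joint pliers_left above 0.11 rad and horizontal distance between snap_ring and groove below 0.004 m and z of snap_ring in the frame of groove between -0.0025 and 0.002 m and angle between the z axis of snap_ring and the z axis of groove, either way round below 0.12 rad and contact force between the fingers and pliers above 3 N and contact force between pliers and hub below 20 N and linear speed of pliers below 0.02 m/s); the arm keeps its last pose, push and grip.
It fails at once if the circlip is forced onto the shaft or let close on it without being spread (horizontal distance between snap_ring and groove below 0.01 m and z of snap_ring in the frame of groove below 0.006 m and value of joint pliers_left below 0.06 rad).
It fails at once if the circlip or the pliers are pressed on the hub with more than 40 N (contact force between pliers and hub above 40 N).
It fails at once if the hub is knocked or lifted out of the vice (distance of groove from where it was at the start of the episode above 0.015 m).
It fails at once if the grease jar, the spanner or the spare sprocket is moved more than 30 mm (distance of any of grease_mid, spanner_mid, spare_sprocket_mid from where it was at the start of the episode above 0.03 m).
It also fails if it takes over 59 s, if anything falls off the work surface, if the arm or the gripper's body presses on something with over 40 N, if the wrist force passes 120 N, or if a joint passes its speed limit or range.

## Working session

There is one attempt and no reset: what is moved stays moved. The work goes in short steps, Python scripts to look and compute and a shell command to move; the robot and the scene stay as the last step left them, time stands still between calls to the robot, and variables do not carry over. Pictures are saved under pics/ and viewed, at most 11 in all, crops included, and the job is handed in when it is done.

```bash
ls; mkdir -p pics; python3 - <<'E'
from bench import ctrl,get_image
import cv2,numpy as np,pickle
s=ctrl.get_state();print({k:np.round(v,3) for k,v in s.items()})
for n in("side","top"):
    d=get_image(n);pickle.dump(d,open(f"pics/{n}0.pkl","wb"))
    cv2.imwrite(f"pics/{n}0.png",d["pixels"][...,::-1]);print(n,d["fx"],d["fy"],d["cx"],d["cy"],np.round(d["T"],3).tolist())
E
```

```text
pics
{'time': np.float64(0.0), 'joint_positions': array([ 1.33 ,  0.322, -0.07 ,  1.452,  0.023,  1.371, -0.057]), 'qd': array([-0.   , -0.001, -0.001,  0.001, -0.   , -0.001, -0.001]), 'joint_torque': array([ 1.0000e-03, -4.9129e+01, -4.0400e-01, -3.1252e+01, -6.4000e-02,
        4.4000e-02,  0.0000e+00]), 'position': array([ 0.164, -0.628,  0.221]), 'tool_rot': array([-3.114e+00, -3.990e-01,  1.000e-03]), 'ft_force': array([ 0.223, -0.837,  0.803]), 'torque': array([0.03 , 0.025, 0.03 ]), 'grip_force': np.float64(0.0), 'grip_width': np.float64(0.996)}
side 375.83273000890387 375.83273000890387 322.60343913825716 194.40776329026718 [[-0.855, -0.364, 0.37, 0.145], [-0.518, 0.622, -0.587, 0.541], [-0.016, -0.694, -0.72, 0.823], [0.0, 0.0, 0.0, 1.0]]
top 465.48480190344065 465.48480190344065 320.6909543541245 203.7235020955261 [[0.017, -0.991, 0.133, 0.346], [-1.0, -0.018, -0.003, -0.036], [0.006, -0.133, -0.991, 1.324], [0.0, 0.0, 0.0, 1.0]]
```

View pics/top0.png

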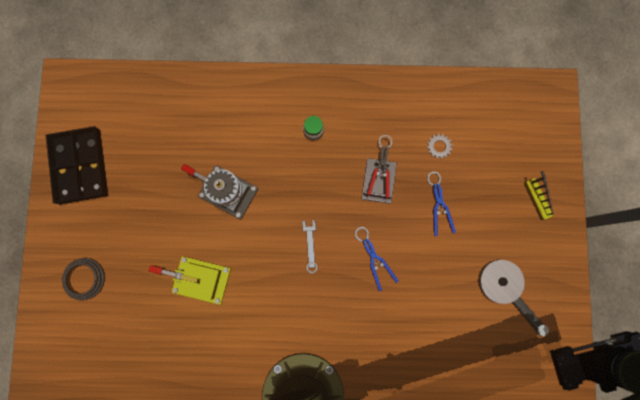

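View pics/side0.png

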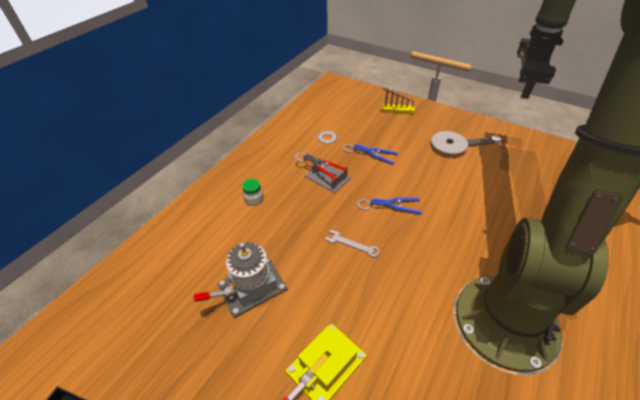

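The candidates are:
- Levers: the red end on the grey vice, top (188,169) / side (203,296), is wanted. The one on the yellow vice, top (155,269), is the look-alike.
- Pliers: the red-handled pair in the grey cradle, top (380,178) / side (325,168), is wanted. The blue pairs at top (441,205) and (376,262) are not.

Next are the close crop and a first measurement.

```bash
cat > h.py <<'E'
import numpy as np,pickle,cv2
def load(n): return pickle.load(open(f"pics/{n}.pkl","rb"))
def snap(n,tag):
    from bench import get_image
    d=get_image(n);pickle.dump(d,open(f"pics/{n}{tag}.pkl","wb"));return d
def ray(d,u,v):
    T=np.array(d["T"]);r=T[:3,:3]@[(u-d["cx"])/d["fx"],(v-d["cy"])/d["fy"],1];return T[:3,3],r/np.linalg.norm(r)
def plane(d,u,v,z):
    o,r=ray(d,u,v);return o+r*(z-o[2])/r[2]
def tri(a,pa,b,pb):
    o1,r1=ray(a,*pa);o2,r2=ray(b,*pb)
    t=np.linalg.lstsq(np.c_[r1,-r2],o2-o1,rcond=None)[0]
    p,q=o1+r1*t[0],o2+r2*t[1];return (p+q)/2,np.linalg.norm(p-q)
def proj(d,P):
    T=np.array(d["T"]);c=T[:3,:3].T@(np.array(P)-T[:3,3]);return d["cx"]+d["fx"]*c[0]/c[2],d["cy"]+d["fy"]*c[1]/c[2]
def red(d):
    h=cv2.cvtColor(d["pixels"],cv2.COLOR_RGB2HSV);return (((h[...,0]<6)|(h[...,0]>172))&(h[...,1]>170)&(h[...,2]>70)).astype(np.uint8)
def blobs(m,amin=8):
    n,l,s,c=cv2.connectedComponentsWithStats(m);return [(s[i].tolist(),c[i].round(2).tolist()) for i in range(1,n) if s[i][4]>=amin]
def crop(d,u,v,w=80,h=60,k=5): return cv2.resize(d["pixels"][v:v+h,u:u+w,::-1],None,fx=k,fy=k,interpolation=cv2.INTER_CUBIC)
E
python3 - <<'E'
from h import *
t,s=load("top0"),load("side0")
cv2.imwrite("pics/c0.png",np.vstack([np.hstack([crop(t,175,155),crop(t,345,130,80,80)[:300] if 0 else crop(t,345,132,80,60)]),np.hstack([crop(s,190,236,100,75,4),crop(s,285,140)])]))
print("top",blobs(red(t)));print("side",blobs(red(s)))
E
```

```text
top [([182, 165, 13, 10, 74], [187.89, 169.28]), ([368, 169, 9, 26, 73], [371.89, 181.58]), ([386, 170, 3, 28, 77], [387.06, 184.47]), ([149, 266, 13, 8, 71], [155.1, 269.35])]
side [([324, 161, 23, 10, 33], [336.33, 165.36]), ([317, 166, 20, 14, 64], [326.47, 172.08]), ([194, 293, 16, 8, 89], [201.61, 296.04]), ([283, 397, 5, 3, 10], [285.1, 398.3])]
```

View pics/c0.png

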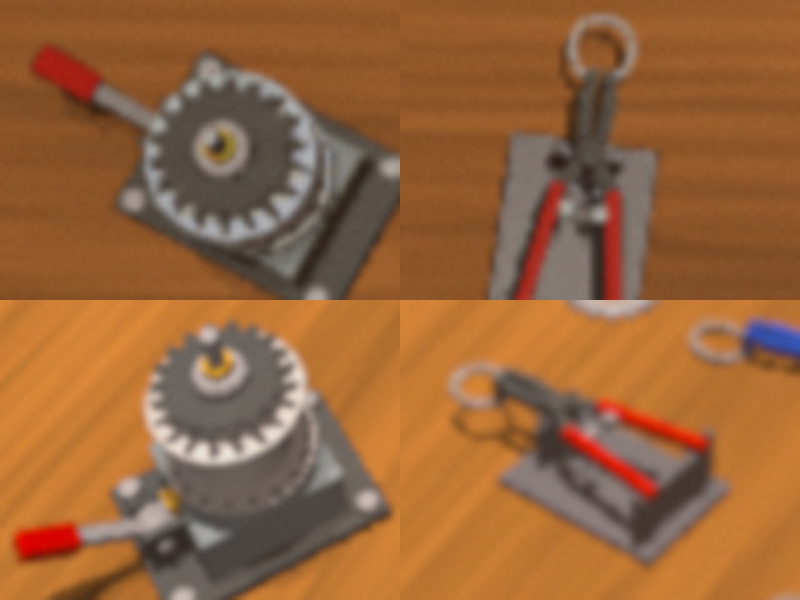

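The crops confirm the choice: red lever on the grey vice under the hub (lip at about top (219.2,184.8) / side (244.7,252.8)), and red pliers in the grey cradle with the ring at top (385.2,142.6) / side (300.6,157.2).

```bash
python3 - <<'E'
from h import *
t,s=load("top0"),load("side0")
def P(n,a,b):
    p,e=tri(t,a,s,b);print(n,(p*1000).round(1),"err",round(e*1000,1));return p
lip=P("lip",(219.2,184.8),(244.7,252.8));P("axle",(218.5,184),(242.2,244.7))
lev=P("redmid",(187.89,169.28),(201.61,296.04))
ring=P("ring",(385.2,142.6),(300.6,157.2))
# fit ring by bright low-sat mask
for n,d,(u,v,w,h) in(("top",t,(376,133,18,18)),("side",s,(290,150,22,16))):
    q=cv2.cvtColor(d["pixels"],cv2.COLOR_RGB2HSV)[v:v+h,u:u+w];m=((q[...,1]<90)&(q[...,2]>90))
    ys,xs=np.nonzero(m);print(n,"ring px",len(xs),xs.min()+u,xs.max()+u,ys.min()+v,ys.max()+v,"mid",(xs.min()+xs.max())/2+u,(ys.min()+ys.max())/2+v)
# handles: top-surface centre lines by PCA
m=red(t);n,l,st,c=cv2.connectedComponentsWithStats(m)
for i in range(1,n):
    if 360<c[i][0]<395:
        ys,xs=np.nonzero(l==i);f=cv2.fitLine(np.c_[xs,ys].astype(np.float32),cv2.DIST_L2,0,.01,.01).ravel();f*=np.sign(f[1]) if 0 else 1
        for yy in (ys.min()-.5,ys.max()+.5):
            x=f[2]+(yy-f[3])*f[0]/f[1];print("handle",round(x,1),yy,(plane(t,x,yy,.055)*1000).round(1))
print("tip px z60",(plane(t,182.5,166,.075)*1000).round(1),"d lip-lever",np.linalg.norm((lev-lip)[:2])*1000)
# cradle grey corners, vice base bolts etc
print("cradle top-left/right corners z=6", [(plane(t,345+(x-400)/5,132+y/5,.006)*1000).round(1) for x,y in((510,133),(658,152))])
E
```

```text
lip [549.6 222.8 140.4] err 2.3
axle [549.4 220.4 167. ] err 7.7
redmid [604.3 327.7  63. ] err 1.5
ring [ 703.  -221.5   22.2] err 5.4
top ring px 53 378 391 135 150 mid 384.5 142.5
side ring px 31 295 311 154 160 mid 303.0 157.0
handle 375.8 168.5 [ 617.1 -191.6   55. ]
handle 368.1 194.5 [ 543.6 -170.5   55. ]
handle 387.2 169.5 [ 614.9 -223.6   55. ]
handle 386.9 197.5 [ 536.2 -222.5   55. ]
tip px z60 [610.1 339.   75. ] d lip-lever 118.26186233042367
cradle top-left/right corners z=6 [array([ 656.4, -172.2,    6. ]), array([ 646.7, -257.9,    6. ])]
```

```bash
cat >> h.py <<'E'
from scipy.spatial.transform import Rotation as Ro
def to(x,y,z,yaw=None):
    "target TCP mm, tool-x yaw deg: prints shift in present tool axes (mm), turn to do AFTER the shift"
    from bench import ctrl
    s=ctrl.get_state();R=Ro.from_rotvec(s["tool_rot"]).as_matrix();p=np.array(s["position"])*1000
    y0=np.degrees(np.arctan2(R[1,0],R[0,0]));sh=R.T@(np.array([x,y,z])-p)
    tn=None if yaw is None else np.radians(-((yaw-y0+180)%360-180))
    print("t",round(s["time"],2),"pos",p.round(1),"yaw",round(y0,1),"tilt",np.degrees(np.arccos(-R[2,2])).round(2),"shift",sh.round(1),"turn",tn,"F",np.round(s["ft_force"],1),"grip",np.round([s["grip_width"],s["grip_force"]],3))
E
python3 -m crank '[[[30,-14,0,0,1],[30,-14,0,0,1],[30,-14,0,0,1],[30,-14,0,0,1],[30,-14,0,0,1],[30,-14,0,0,1],[30,-14,0,0,1],[30,-14,0,0,1],[30,-14,0,0,1],[30,-14,0,0,1]]]' 30
python3 -m crank '[[[30,-14,0,0,1],[30,-14,0,0,1],[30,-14,0,0,1],[30,-14,0,0,1],[30,-14,0,0,1],[30,-14,0,0,1],[30,-14,0,0,1],[30,-14,0,0,1]]]'
python3 -m crank '[[[11,-32,0,0,1],[11,-32,0,0,1],[11,-32,0,0,1],[11,-32,0,0,1],[11,-32,0,0,1],[11,-32,0,0,1],[11,-32,0,0,1],[11,-32,0,0,1],[11,-32,0,0,1],[11,-32,0,0,1]]]'
python3 -c "
from h import *
to(608,334,150,62.5)"
```

```text
time: 0.93
position: [0.4196, -0.4166, 0.2222]
tool_rot: [-3.116, -0.399, 0.001]
ft_force: [1.3, -1.0, -0.3]
grip_width: 0.324
grip_force: 0.0
time: 1.6
position: [0.6236, -0.2479, 0.222]
tool_rot: [-3.116, -0.399, 0.001]
ft_force: [0.3, -0.2, 1.0]
grip_width: 0.005
grip_force: 0.0
time: 2.43
position: [0.6483, 0.0898, 0.2221]
tool_rot: [3.116, 0.399, -0.001]
ft_force: [-0.3, 0.1, -0.5]
grip_width: 0.009
grip_force: 0.0
t 2.43 pos [648.3  89.8 222.1] yaw 14.6 tilt 0.05 shift [  22.6 -246.5   72. ] turn -0.8361990112407824 F [-0.3  0.1 -0.5] grip [0.009 0.   ]
```

```bash
python3 -m crank '[[[3,-31,0,0,1],[3,-31,0,0,1],[3,-31,0,0,1],[3,-31,0,0,1],[3,-31,0,0,1],[3,-31,0,0,1],[3,-31,0,0,1],[2,-30,0,0,1]]]'
python3 -m crank '[[[0,0,20,-0.12,1],[0,0,20,-0.12,1],[0,0,20,-0.12,1],[0,0,20,-0.12,1],[0,0,20,-0.12,1],[0,0,20,-0.12,1],[0,0,10,-0.116,1],[0,0,0,0,1]]]'
python3 - <<'E'
from h import *
to(608,334,60,62.5)
d=snap("side","1");cv2.imwrite("pics/c1.png",np.hstack([crop(d,150,200,130,120,3),crop(snap("top","1"),140,120,130,120,3)]))
E
```

```text
time: 3.1
position: [0.6081, 0.3345, 0.2218]
tool_rot: [3.116, 0.399, -0.001]
ft_force: [-0.3, 0.2, -0.3]
grip_width: 0.001
grip_force: 0.0
time: 3.77
position: [0.6067, 0.3315, 0.0884]
tool_rot: [-2.683, -1.633, 0.011]
ft_force: [-1.1, 0.5, 0.4]
grip_width: 0.006
grip_force: 0.0
t 3.77 pos [606.7 331.5  88.4] yaw 62.7 tilt 0.39 shift [ 3.   0.1 28.4] turn 0.0028709455411133297 F [-1.1  0.5  0.4] grip [0.006 0.   ]
```

View pics/c1.png

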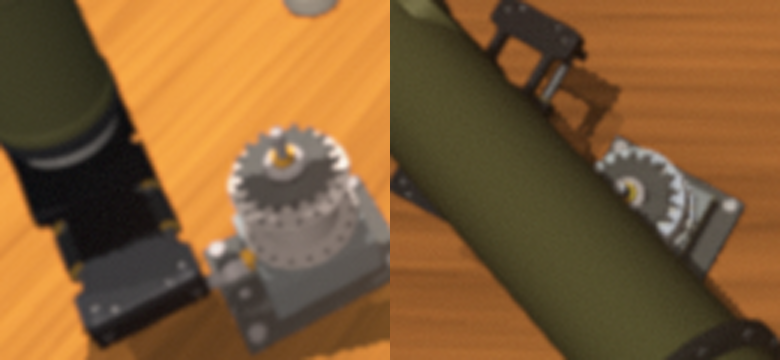

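The lever is hidden behind the gripper: side crop fingertips at about (215,300), hub still in place at (247,255). I'll push down while watching the force.

```bash
python3 -m crank '[[[0,0,8,0,1],[0,0,8,0,1],[0,0,8,0,1],[0,0,8,0,1],[0,0,5,0,1],[0,0,4,0,1],[0,0,0,0,1]]]'
python3 -m crank '[[[0,0,3,0,1],[0,0,2,0,1],[0,0,2,0,1],[0,0,0,0,1]]]'
python3 -m crank '[[[0,0,2,0,1],[0,0,0,0,1]]]'
```

```text
time: 4.45
position: [0.6079, 0.3324, 0.05]
tool_rot: [2.686, 1.629, -0.004]
ft_force: [0.1, -0.9, 0.6]
grip_width: 0.008
grip_force: 0.0
time: 4.78
position: [0.6086, 0.3333, 0.0443]
tool_rot: [-2.686, -1.63, -0.0]
ft_force: [-0.1, 0.5, 0.6]
grip_width: 0.003
grip_force: 0.2
time: 4.95
position: [0.6086, 0.3333, 0.0423]
tool_rot: [-2.686, -1.63, -0.0]
ft_force: [-0.5, 0.3, 1.6]
grip_width: 0.004
grip_force: 0.5
```

```bash
python3 -m crank '[[[0,0,2,0,1],[0,0,2,0,1],[0,0,0,0,1]]]'
python3 -m crank '[[[0,0,1,0,1],[0,0,1,0,1],[0,0,0,0,1]]]'
```

```text
time: 5.2
position: [0.6087, 0.3333, 0.0382]
tool_rot: [-2.686, -1.63, -0.0]
ft_force: [-0.1, 0.7, 1.7]
grip_width: 0.002
grip_force: 0.5
time: 5.45
position: [0.6087, 0.3333, 0.0366]
tool_rot: [-2.686, -1.63, -0.001]
ft_force: [0.3, 1.2, 2.0]
grip_width: 0.002
grip_force: 1.0
```

```bash
python3 -m crank '[[[0,0,1,0,1],[0,0,1,0,1],[0,0,0,0,1]]]'
python3 -m crank '[[[0,0,1,0,1],[0,0,0,0,1],[0,0,0,0,1],[0,0,0,0,1]]]'
```

```text
time: 5.7
position: [0.6088, 0.3333, 0.0364]
tool_rot: [2.685, 1.629, 0.001]
ft_force: [-2.6, -1.4, 11.3]
grip_width: 0.002
grip_force: 5.5
time: 6.03
position: [0.6088, 0.3333, 0.0363]
tool_rot: [2.685, 1.629, 0.001]
ft_force: [-4.4, -1.9, 14.9]
grip_width: 0.0
grip_force: 7.5
```

```bash
python3 -m crank '[[[0,0,-25,0,1],[0,0,-30,0,1],[0,0,-30,0,1],[0,0,-30,0,1],[0,0,-30,0,1],[0,0,-30,0,1],[0,0,-10,0,1]]]'
python3 -m crank '[[[-27,12.5,0,0,1],[-27,12.5,0,0,1],[-27,12.5,0,0,1],[-27,12.5,0,0,1],[-27,12.5,0,0,1],[-27,12.5,0,0,1],[-27,12.5,0,0,1],[-27,12.5,0,0,1],[-27,12.5,0,0,-1]]]'
python3 - <<'E'
from h import *
t,s=snap("top","2"),snap("side","2")
cv2.imwrite("pics/c2.png",np.vstack([np.hstack([crop(t,175,155),crop(t,345,132)]),np.hstack([crop(s,190,236,100,75,4),crop(s,285,140)])]))
print(blobs(red(t)),blobs(red(s)));to(584,-204,220,-8.4)
E
```

```text
time: 6.62
position: [0.61, 0.3336, 0.2233]
tool_rot: [2.685, 1.628, 0.009]
ft_force: [-0.2, 1.3, 1.1]
grip_width: 0.004
grip_force: 0.0
time: 7.37
position: [0.5953, 0.0633, 0.2174]
tool_rot: [-2.686, -1.629, 0.004]
ft_force: [0.9, 0.2, 0.2]
grip_width: 0.031
grip_force: 0.0
[([183, 166, 11, 10, 64], [188.02, 170.06]), ([368, 169, 9, 26, 72], [371.88, 181.69]), ([386, 170, 3, 28, 76], [387.08, 184.64]), ([149, 266, 13, 8, 70], [155.11, 269.4])] [([324, 161, 23, 10, 34], [336.38, 165.44]), ([317, 166, 19, 14, 63], [326.32, 171.98]), ([194, 300, 16, 12, 97], [201.35, 305.87]), ([284, 397, 4, 3, 9], [285.33, 398.22])]
t 7.47 pos [596.1  57.  217. ] yaw 61.9 tilt 0.34 shift [-235.9  112.2   -1.6] turn 1.2269697716451755 F [-0.2 -0.1  0.5] grip [0.099 0.   ]
```

View pics/c2.png

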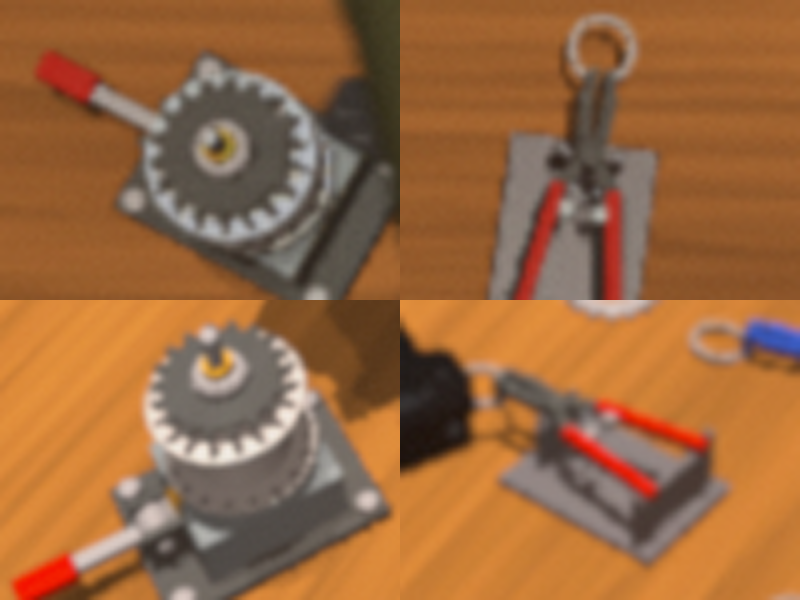

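The crops show the lever now flat (side red end at (201,306), top (188,170)), with the hub and pliers undisturbed. I'll move over the pliers and refine their pose.

```bash
python3 -m crank '[[[-29.5,14,0,0,-1],[-29.5,14,0,0,-1],[-29.5,14,0,0,-1],[-29.5,14,0,0,-1],[-29.5,14,0,0,-1],[-29.5,14,0,0,-1],[-29.5,14,0,0,-1],[-29.5,14,0,0,-1]]]' 
python3 -m crank '[[[0,0,0,0.123,-1],[0,0,0,0.123,-1],[0,0,0,0.123,-1],[0,0,0,0.123,-1],[0,0,0,0.123,-1],[0,0,0,0.123,-1],[0,0,0,0.123,-1],[0,0,0,0.123,-1],[0,0,0,0.123,-1],[0,0,0,0.12,-1]]]'
python3 - <<'E'
from h import *
t,s=load("top2"),load("side2")
print("lever",tri(t,(188.02,170.06),s,(201.35,305.87)))
m=red(t);n,l,st,c=cv2.connectedComponentsWithStats(m)
mids=[]
for i in range(1,n):
    if 360<c[i][0]<395:
        ys,xs=np.nonzero(l==i);f=cv2.fitLine(np.c_[xs,ys].astype(np.float32),cv2.DIST_L2,0,.01,.01).ravel()
        e=[plane(t,f[2]+(yy-f[3])*f[0]/f[1],yy,.047)*1000 for yy in (ys.min()-.5,ys.max()+.5)];print(np.round(e,1));mids.append(e)
M=np.mean(mids,0);v=M[0]-M[1];print("front/back mid",M.round(1),"yaw",np.degrees(np.arctan2(v[1],v[0])))
r=plane(t,385.1,142.6,.027)*1000;print("ring",r.round(1))
for y in(-6.5,-8.4,-9.5):
    a=np.radians(y);print(y,(r[:2]-118.5*np.array([np.cos(a),np.sin(a)])).round(1))
to(584,-204,220,-8.4)
E
```

```text
time: 8.13
position: [0.5858, -0.1967, 0.2176]
tool_rot: [-2.685, -1.629, 0.002]
ft_force: [-0.4, 0.9, 0.9]
grip_width: 0.696
grip_force: 0.0
time: 8.97
position: [0.5861, -0.195, 0.2174]
tool_rot: [-3.133, 0.223, 0.003]
ft_force: [0.3, -0.1, -0.0]
grip_width: 1.0
grip_force: 0.0
lever (array([0.60874652, 0.3369105 , 0.02819915]), np.float64(0.00046531481412876347))
[[ 618.8 -192.8   47. ]
 [ 544.9 -171.3   47. ]]
[[ 616.6 -224.9   47. ]
 [ 537.4 -223.6   47. ]]
front/back mid [[ 617.7 -208.9   47. ]
 [ 541.1 -197.5   47. ]] yaw -8.484293552319325
ring [ 699.2 -221.7   27. ]
-6.5 [ 581.4 -208.3]
-8.4 [ 582.  -204.4]
-9.5 [ 582.3 -202.1]
t 8.97 pos [ 586.1 -195.   217.4] yaw -8.1 tilt 0.12 shift [-0.8  9.2 -2.6] turn 0.0045698257508452935 F [ 0.3 -0.1 -0. ] grip [1. 0.]
```

```bash
python3 -m crank '[[[-2.3,9.4,0,0.005,-1],[0,0,30,0,-1],[0,0,30,0,-1],[0,0,30,0,-1],[0,0,30,0,-1],[0,0,30,0,-1],[0,0,20,0,-1],[0,0,12,0,-1],[0,0,10,0,-1],[0,0,0,0,-1]]]'
python3 -c "
from h import *
to(582.5,-204,25.5,-8.4)"
```

```text
time: 9.8
position: [0.5816, -0.2044, 0.0245]
tool_rot: [-3.133, 0.22, 0.005]
ft_force: [-0.9, 0.1, 0.7]
grip_width: 1.001
grip_force: 0.0
t 9.8 pos [ 581.6 -204.4   24.5] yaw -8.0 tilt 0.19 shift [ 0.8 -0.5 -1. ] turn 0.0064634193057118055 F [-0.9  0.1  0.7] grip [1.001 0.   ]
```

```bash
python3 -m crank '[[[0,0,-1,0,-0.1],[0,0,0,0,-0.1],[0,0,0,0,-0.1],[0,0,0,0,0.1],[0,0,0,0,0.2],[0,0,0,0,0.3],[0,0,0,0,1],[0,0,0,0,1],[0,0,0,0,1],[0,0,0,0,1]]]' 30
python3 -m crank '[[[0,0,0,0,1],[0,0,0,0,1],[0,0,0,0,1]]]'
```

```text
time: 10.63
position: [0.5831, -0.2043, 0.028]
tool_rot: [3.134, -0.221, 0.0]
ft_force: [-1.5, 0.0, 4.9]
grip_width: 0.381
grip_force: 29.8
time: 10.88
position: [0.5831, -0.2043, 0.028]
tool_rot: [3.134, -0.221, 0.0]
ft_force: [-3.0, 0.6, 5.0]
grip_width: 0.382
grip_force: 29.8
```

Opening 0.38 means 33 mm, so the pliers are squeezed to the stop. Lifting.

```bash
python3 -m crank '[[[0,0,-5,0,1],[0,0,-8,0,1],[0,0,-10,0,1],[0,0,-15,0,1],[0,0,-20,0,1],[0,0,-25,0,1],[0,0,-25,0,1],[0,0,-25,0,1],[0,0,-25,0,1],[0,0,-22,0,1]]]'
python3 -m crank '[[[0,0,-12,0,1],[0,0,0,0,1],[0,0,0,0,1]]]'
python3 - <<'E'
from h import *
t,s=snap("top","3"),snap("side","3")
cv2.imwrite("pics/c3.png",np.hstack([crop(t,335,80,100,130,4),crop(s,230,80,100,130,4)]));to(0,0,0)
E
```

```text
time: 11.72
position: [0.5833, -0.2044, 0.2102]
tool_rot: [3.133, -0.221, 0.003]
ft_force: [0.7, -0.3, -1.4]
grip_width: 0.381
grip_force: 29.8
time: 11.97
position: [0.5831, -0.2044, 0.2196]
tool_rot: [3.133, -0.221, 0.001]
ft_force: [-0.4, 0.6, -1.2]
grip_width: 0.384
grip_force: 29.8
t 12.07 pos [ 582.  -204.2  217.6] yaw -8.1 tilt 0.18 shift [-604.3 -120.2  219.5] turn None F [-0.1  0.  -1.3] grip [ 0.378 29.781]
```

View pics/c3.png

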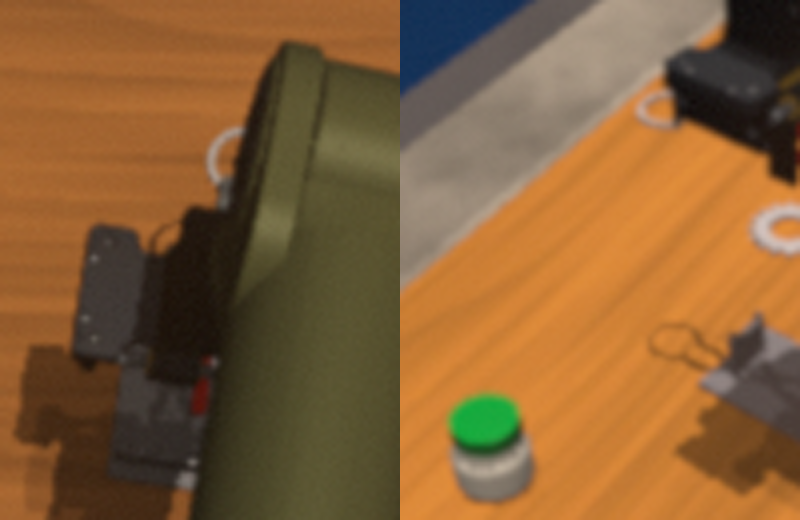

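Top crop: the ring is held at about (393,119), with the pliers level in the fingers. Side crop: ring at about (297,107). To keep both views clear I'll come in from the lever side, with the pliers pointing at yaw -100°.

```bash
python3 -m crank '[[[-2,-10,-1,0,1],[-4,-20,-1,0,1],[-5,-30,0,0,1],[-5,-30,0,0,1],[-5,-30,0,0,1],[-5,-30,0,0,1],[-5,-30,0,0,1],[-5,-30,0,0,1],[-5,-30,0,0,1],[-5,-30,0,0,1]]]'
python3 -m crank '[[[-5,-30,0,0,1],[-5,-30,0,0,1],[-5,-30,0,0,1],[-5,-30,0,0,1],[-5,-30,0,0,1],[-5,-30,0,0,1],[-5,-30,0,0,1],[-5,-30,0,0,1],[-5,-16,0,0,1],[-3,-8,0,0,1]]]'
python3 -m crank '[[[0,0,0,-0.05,1],[0,0,0,-0.1,1],[0,0,0,-0.12,1],[0,0,0,-0.12,1],[0,0,0,-0.12,1],[0,0,0,-0.12,1],[0,0,0,-0.12,1],[0,0,0,-0.12,1],[0,0,0,-0.12,1],[0,0,0,-0.12,1]]]'
python3 -c "
from h import *
to(570,338.5,220,-100)"
```

```text
time: 12.9
position: [0.5742, 0.0717, 0.2203]
tool_rot: [3.134, -0.221, -0.003]
ft_force: [0.4, -0.5, -1.5]
grip_width: 0.373
grip_force: 29.8
time: 13.73
position: [0.5621, 0.342, 0.22]
tool_rot: [-3.133, 0.213, 0.006]
ft_force: [-0.9, -0.1, -1.6]
grip_width: 0.378
grip_force: 29.8
time: 14.57
position: [0.5649, 0.3363, 0.2206]
tool_rot: [2.776, 1.469, -0.003]
ft_force: [-0.8, -0.9, -1.9]
grip_width: 0.377
grip_force: 29.8
t 14.57 pos [564.9 336.3 220.6] yaw 55.8 tilt 0.12 shift [4.7 3.  0.6] turn 2.7190513427983567 F [-0.8 -0.9 -1.9] grip [ 0.377 29.78 ]
```

```bash
python3 -m crank '[[[0,0,0,-0.12,1],[0,0,0,-0.12,1],[0,0,0,-0.12,1],[0,0,0,-0.12,1],[0,0,0,-0.12,1],[0,0,0,-0.12,1],[0,0,0,-0.12,1],[0,0,0,-0.12,1],[0,0,0,-0.12,1],[0,0,0,-0.12,1]]]'
python3 -m crank '[[[0,0,0,-0.12,1],[0,0,0,-0.12,1],[0,0,0,-0.12,1],[0,0,0,-0.12,1],[0,0,0,-0.12,1],[0,0,0,-0.12,1],[0,0,0,-0.12,1],[0,0,0,-0.12,1],[0,0,0,-0.12,1],[0,0,0,-0.12,1]]]'
python3 -m crank '[[[0,0,0,-0.12,1],[0,0,0,-0.12,1],[0,0,0,-0.12,1],[0,0,0,-0.12,1],[0,0,0,-0.12,1],[0,0,0,-0.12,1],[0,0,0,-0.12,1],[0,0,0,-0.12,1],[0,0,0,-0.1,1],[0,0,0,0,1]]]'
python3 - <<'E'
from h import *
to(570,338.5,220,-100)
t,s=snap("top","4"),snap("side","4")
cv2.imwrite("pics/c4.png",np.hstack([crop(t,180,145,80,80,5),crop(s,200,190,80,80,5)]))
E
```

```text
time: 15.4
position: [0.565, 0.3363, 0.2206]
tool_rot: [1.462, 2.781, -0.003]
ft_force: [0.5, -0.5, -0.9]
grip_width: 0.379
grip_force: 29.8
time: 16.23
position: [0.5652, 0.3363, 0.2205]
tool_rot: [0.364, -3.12, 0.003]
ft_force: [-0.3, -0.1, -1.1]
grip_width: 0.38
grip_force: 29.8
time: 17.07
position: [0.5652, 0.3365, 0.2206]
tool_rot: [1.886, -2.51, 0.002]
ft_force: [-0.5, 0.3, -0.8]
grip_width: 0.377
grip_force: 29.8
t 17.07 pos [565.2 336.5 220.6] yaw -106.2 tilt 0.1 shift [-3.3 -4.1  0.6] turn -0.10755079552537951 F [-0.5  0.3 -0.8] grip [ 0.377 29.778]
```

View pics/c4.png

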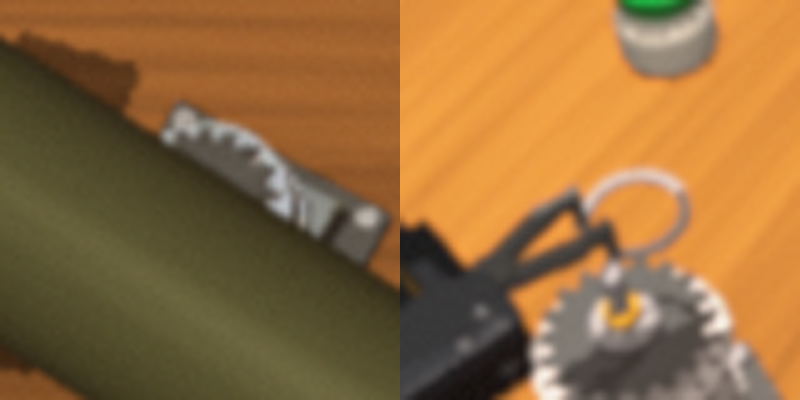

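Side crop: the ring is spread wide at about (247.4,232.6) and the nut/axle at about (244,252). The forearm hides the hub in the top view, so I'll work from the side view plus kinematics.

```bash
cat >> h.py <<'E'
def ringfit(d,box):
    x0,y0,x1,y1=box;k=4
    im=cv2.resize(d["pixels"][y0:y1,x0:x1],None,fx=k,fy=k,interpolation=cv2.INTER_CUBIC)
    q=cv2.cvtColor(im,cv2.COLOR_RGB2HSV);m=((q[...,1]<105)&(q[...,2]>105)).astype(np.uint8)
    n,l,st,c=cv2.connectedComponentsWithStats(m);i=1+np.argmax(st[1:,4]);ys,xs=np.nonzero(l==i)
    e=cv2.fitEllipse(np.c_[xs,ys].astype(np.float32))
    return ((e[0][0]+.5)/k-.5+x0,(e[0][1]+.5)/k-.5+y0),np.array(e[1])/k,e[2],len(xs)
E
python3 - <<'E'
from h import *
from scipy.optimize import fsolve
s=load("side4");f=ringfit(s,(235,222,262,241));print(f)
p=np.array([565.2,336.5,220.6])/1000;a=np.radians(-106.2);u=np.array([np.cos(a),np.sin(a)])
for lat in(-1e-3,0,1e-3):
    g=lambda v:plane(s,*f[0],v[1])[:2]-(p[:2]+v[0]*u+lat*np.array([-u[1],u[0]]))
    L,z=fsolve(g,[.117,.22]);print("lat",lat,"L",L,"z-TCP",z-p[2])
print("pred",proj(s,[*(p[:2]+.1174*u),p[2]-.0008]))
# size check: projected width of 40mm mid-circle at z=.22
c=plane(s,*f[0],.22);th=np.linspace(0,6.28,73);P=np.array([proj(s,c+.020*np.array([np.cos(t),np.sin(t),0])) for t in th]);e=cv2.fitEllipse(P.astype(np.float32));print("expected ellipse",e)
for z in(.139,.1404,.142):print(z,(plane(s,244.7,252.8,z)*1000).round(1),(plane(load("top2"),219.2,184.8,z)*1000).round(1))
E
```

```text
((246.42513942718506, 232.2404613494873), array([15.48295784, 20.67307663]), 77.43319702148438, 1504)
lat -0.001 L 0.12069777306568401 z-TCP 0.0030249577674776873
lat 0 L 0.1211318219515394 z-TCP 0.0017210104896420442
lat 0.001 L 0.12156587083739476 z-TCP 0.0004170632118064288
pred (np.float64(245.10194793768798), np.float64(234.00766328903921))
expected ellipse ((246.4031219482422, 232.38087463378906), (15.073494911193848, 20.10502815246582), 74.08690643310547)
0.139 [551.6 222.6 139. ] [548.8 222.5 139. ]
0.1404 [550.7 223.3 140.4] [548.6 222.2 140.4]
0.142 [549.8 224.  142. ] [548.3 221.8 142. ]
```

```bash
cat >> h.py <<'E'
def rel(d,px,zring,hub=(.5505,.2233)):
    "world and tool shift (mm) to bring ring (at pixel px, height zring) over the hub, in side-camera terms"
    from bench import ctrl
    s=ctrl.get_state();R=Ro.from_rotvec(s["tool_rot"]).as_matrix()
    r=plane(d,*px,zring);w=np.r_[np.array(hub)-r[:2],0]*1000
    print("t",round(s["time"],2),"tcp",(np.array(s["position"])*1000).round(1),"ring",(r*1000).round(1),"need world",w.round(1),"tool",(R.T@w).round(1),"F",np.round(s["ft_force"],1))
E
python3 -c "
from h import *
rel(load('side4'),(246.42,232.3),.2198)"
```

```text
t 17.17 tcp [565.1 336.8 220.9] ring [532.9 219.  219.8] need world [17.6  4.3  0. ] tool [ -9.1 -15.6  -0. ] F [ 0.5  0.3 -1.8]
```

```bash
python3 -m crank '[[[-3,-5,0,0,1],[-3,-5,0,0,1],[-3,-5.6,0,0,1],[0,0,10,0,1],[0,0,15,0,1],[0,0,9,0,1],[0,0,0,0,1],[0,0,0,0,1]]]'
python3 - <<'E'
from h import *
d=snap("side","5");im=crop(d,205,210,80,60,8);cv2.imwrite("pics/c5.png",im)
to(0,0,0)
E
```

```text
time: 17.83
position: [0.582, 0.3413, 0.186]
tool_rot: [1.884, -2.511, -0.0]
ft_force: [0.0, -0.1, -1.1]
grip_width: 0.383
grip_force: 29.8
t 17.88 pos [582.3 341.7 187. ] yaw -106.2 tilt 0.05 shift [490.7 463.4 187.6] turn None F [ 0.4 -0.1 -1.3] grip [ 0.378 29.781]
```

View pics/c5.png

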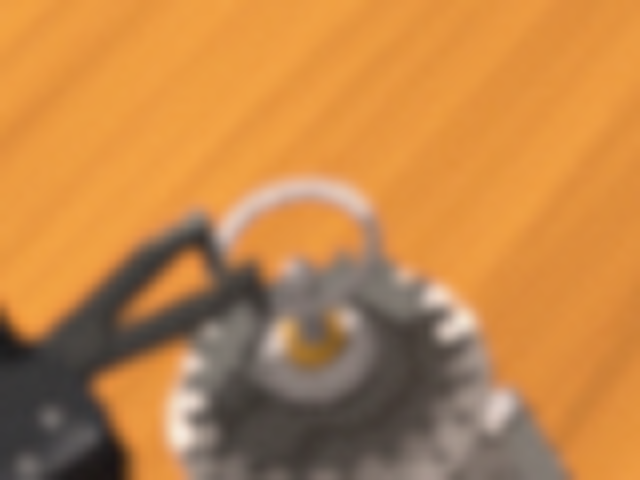

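The ring is just above the axle: arc centre about (242.4,240.5), axle tip (242.1,243.7), lip (244.6,253.5). That is 2-3 mm off. I'll lower it around the axle to just above the nut and measure there.

```bash
python3 -m crank '[[[0,0,8,0,1],[0,0,8,0,1],[0,0,8,0,1],[0,0,6,0,1],[0,0,0,0,1],[0,0,0,0,1]]]'
python3 - <<'E'
from h import *
d=snap("side","6");im=crop(d,205,210,80,60,8);cv2.imwrite("pics/c6.png",im)
to(0,0,0)
E
```

```text
time: 18.38
position: [0.5825, 0.3415, 0.1569]
tool_rot: [1.885, -2.512, -0.0]
ft_force: [-0.2, -0.4, -1.4]
grip_width: 0.376
grip_force: 29.8
t 18.43 pos [582.6 341.8 157.4] yaw -106.2 tilt 0.01 shift [491.1 463.6 157.6] turn None F [-0.3 -0.3 -1.3] grip [ 0.378 29.781]
```

View pics/c6.png

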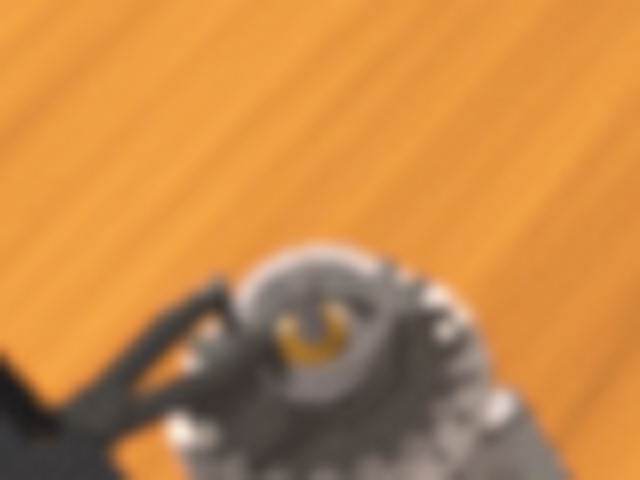

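```bash
python3 - <<'E'
from h import *
d=load("side6")
for z in(.133,.1404,.1464,.156,.1717):
    print(z,"axis px",np.round(proj(d,[.5505,.2233,z]),2))
th=np.linspace(0,6.283,361)
for r in(.018,.022):
  P=np.array([proj(d,[.5505+r*np.cos(t),.2233+r*np.sin(t),.1575]) for t in th]);print(r,"x",P[:,0].min().round(2),P[:,0].max().round(2),"y",P[:,1].min().round(2),P[:,1].max().round(2))
g=d["pixels"].astype(int)
print("row profiles S-ish (R-B), V");
for u in(243,244,245,246,247):print(u,[(v,int(g[v,u,0]-g[v,u,2])) for v in range(236,247)])
for v in(246,247,248,249):print(v,[(u,int(g[v,u].mean())) for u in range(230,262)])
E
```

```text
0.133 axis px [245.34 254.79]
0.1404 axis px [244.79 252.85]
0.1464 axis px [244.33 251.25]
0.156 axis px [243.6  248.67]
0.1717 axis px [242.37 244.35]
0.018 x 235.1 251.84 y 241.56 255.17
0.022 x 233.23 253.69 y 240.1 256.73
row profiles S-ish (R-B), V
243 [(236, 167), (237, 167), (238, 168), (239, 156), (240, 108), (241, 58), (242, 31), (243, 20), (244, 17), (245, 15), (246, 14)]
244 [(236, 169), (237, 169), (238, 170), (239, 156), (240, 101), (241, 49), (242, 25), (243, 21), (244, 18), (245, 14), (246, 15)]
245 [(236, 167), (237, 170), (238, 171), (239, 155), (240, 102), (241, 46), (242, 22), (243, 18), (244, 16), (245, 13), (246, 16)]
246 [(236, 170), (237, 172), (238, 174), (239, 157), (240, 103), (241, 50), (242, 23), (243, 16), (244, 14), (245, 14), (246, 16)]
247 [(236, 171), (237, 172), (238, 173), (239, 158), (240, 108), (241, 56), (242, 29), (243, 16), (244, 13), (245, 13), (246, 14)]
246 [(230, 114), (231, 96), (232, 87), (233, 109), (234, 160), (235, 192), (236, 185), (237, 150), (238, 126), (239, 118), (240, 117), (241, 117), (242, 116), (243, 105), (244, 98), (245, 10
[... 631 characters left out ...]
134), (235, 163), (236, 149), (237, 128), (238, 118), (239, 111), (240, 105), (241, 102), (242, 100), (243, 95), (244, 97), (245, 111), (246, 133), (247, 134), (248, 111), (249, 86), (250, 81), (251, 93), (252, 115), (253, 124), (254, 117), (255, 111), (256, 106), (257, 112), (258, 132), (259, 142), (260, 152), (261, 173)]
249 [(230, 84), (231, 98), (232, 86), (233, 77), (234, 109), (235, 142), (236, 136), (237, 121), (238, 112), (239, 113), (240, 122), (241, 117), (242, 105), (243, 97), (244, 95), (245, 105), (246, 129), (247, 139), (248, 126), (249, 105), (250, 90), (251, 97), (252, 114), (253, 115), (254, 100), (255, 89), (256, 86), (257, 82), (258, 83), (259, 94), (260, 119), (261, 156)]
```

```bash
python3 - <<'E'
from h import *
d=load("side6");th=np.linspace(0,6.283,3601)
for dz in(.1555,.1575):
  P=np.array([proj(d,[.5505+.02*np.cos(t),.2233+.02*np.sin(t),dz]) for t in th])
  for row in(246,247,248):
    x=P[abs(P[:,1]-row)<.03][:,0];print(dz,row,x.min().round(2),x.max().round(2))
  Q=np.array([proj(d,[.5505+.022*np.cos(t),.2233+.022*np.sin(t),dz]) for t in th]);i=Q[:,1].argmin();print("top",Q[i].round(2))
g=d["pixels"].astype(float)
from scipy.signal import find_peaks
for row in(246,247,248):
    p=g[row].mean(1)
    for a,b in((233,238),(251,256)):
        q=np.polyfit(np.arange(3)-1,p[(k:=a+int(p[a:b].argmax()))-1:k+2],2);print(row,k-q[1]/2/q[0])
sat=g[...,0]-g[...,2]
# outer top edge: half level (95) crossing per column
cols=np.arange(239,252);e=[]
for u in cols:
    v=np.nonzero(sat[234:250,u]<95)[0][0]+234;e.append(v-(95-sat[v,u])/(sat[v-1,u]-sat[v,u]))
q=np.polyfit(cols-245,e,2);print("edge",np.round(e,2),"apex",245-q[1]/2/q[0],np.polyval(q,-q[1]/2/q[0]))
E
```

```text
0.1555 246 235.71 252.64
0.1555 247 235.12 252.85
0.1555 248 234.69 252.9
top [245.21 240.65]
0.1575 246 235.2 252.64
0.1575 247 234.69 252.76
0.1575 248 234.36 252.71
top [245.06 240.1 ]
246 235.3099173553719
246 253.25
247 235.13513513513513
247 253.2
248 235.17460317460316
248 253.05102040816325
edge [241.48 240.96 240.73 240.53 240.26 240.12 240.12 240.15 240.25 240.42
 240.72 241.21 241.56] apex 244.9053328703773 240.1046411065683
```

The measured offset is only about 1 mm. I'll make a small correction, then descend gently while watching the force.

```bash
python3 -m crank '[[[-0.6,-0.5,2,0,1],[0,0,3,0,1],[0,0,3,0,1],[0,0,0,0,1],[0,0,0,0,1]]]' | grep -E "pos|ft"
python3 -m crank '[[[0,0,2,0,1],[0,0,2,0,1],[0,0,0,0,1],[0,0,0,0,1]]]' | grep -E "pos|ft|rot"
python3 -m crank '[[[0,0,1,0,1],[0,0,1,0,1],[0,0,0,0,1],[0,0,0,0,1]]]' | grep -E "pos|ft|rot"
```

```text
position: [0.5832, 0.3421, 0.1492]
ft_force: [-0.6, -0.1, -1.6]
position: [0.5832, 0.3422, 0.1453]
tool_rot: [1.885, -2.513, 0.0]
ft_force: [0.7, 0.4, -1.0]
position: [0.5832, 0.3422, 0.1434]
tool_rot: [1.885, -2.513, 0.0]
ft_force: [-0.1, 0.2, -1.6]
```

```bash
for i in 1 2 3; do python3 -m crank '[[[0,0,1,0,1],[0,0,0.5,0,1],[0,0,0,0,1],[0,0,0,0,1]]]' | grep -E "pos|ft|rot"; done
```

```text
position: [0.5832, 0.3422, 0.1419]
tool_rot: [1.885, -2.513, 0.0]
ft_force: [0.1, 0.8, -1.7]
position: [0.5832, 0.3422, 0.1404]
tool_rot: [1.885, -2.513, 0.0]
ft_force: [0.6, 0.2, -1.5]
position: [0.5832, 0.3422, 0.1389]
tool_rot: [1.885, -2.513, 0.0]
ft_force: [-0.2, 0.6, -2.2]
```

```bash
for i in 1 2; do python3 -m crank '[[[0,0,1,0,1],[0,0,0.5,0,1],[0,0,0,0,1],[0,0,0,0,1]]]' | grep -E "pos|ft"; done
python3 -m crank '[[[0,0,1,0,1],[0,0,0,0,1],[0,0,0,0,1],[0,0,0,0,1]]]' | grep -E "pos|ft|rot"
python3 - <<'E'
from h import *
d=snap("side","7");cv2.imwrite("pics/c7.png",crop(d,205,210,80,60,8))
E
```

```text
position: [0.5833, 0.3422, 0.1375]
ft_force: [-1.0, 0.3, -1.2]
position: [0.5833, 0.3424, 0.1362]
ft_force: [0.3, 0.9, -0.6]
position: [0.5833, 0.3424, 0.1352]
tool_rot: [-1.885, 2.513, 0.0]
ft_force: [0.7, 1.3, 0.0]
```

View pics/c7.png

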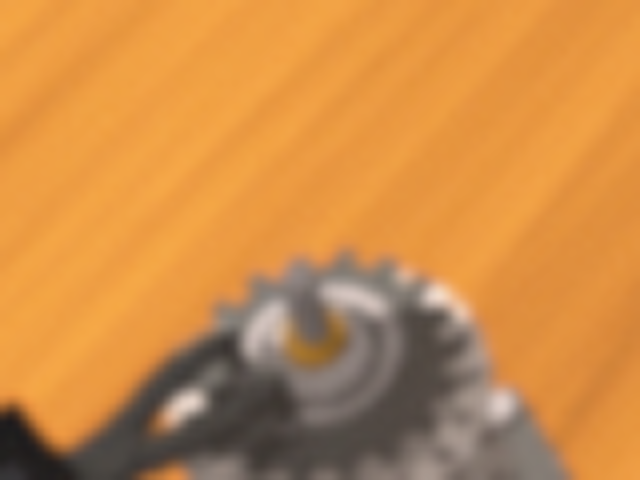

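The ring now surrounds the lip: ring centre about (245,251), nut (244.5,252), with a dark gap visible all round at the lower right. Light contact has just begun, so I'll continue in small steps.

```bash
for i in 1 2 3; do python3 -m crank '[[[0,0,0.5,0,1],[0,0,0,0,1],[0,0,0,0,1],[0,0,0,0,1]]]' | grep -E "pos|ft|rot"; done
```

```text
position: [0.5833, 0.3424, 0.1346]
tool_rot: [-1.885, 2.513, 0.0]
ft_force: [0.8, 1.6, -0.1]
position: [0.5833, 0.3422, 0.134]
tool_rot: [1.885, -2.513, 0.0]
ft_force: [0.4, 0.9, -0.2]
position: [0.5833, 0.3422, 0.1335]
tool_rot: [1.885, -2.513, 0.0]
ft_force: [0.7, -0.1, 1.4]
```

```bash
for i in 1 2 3; do python3 -m crank '[[[-0.1,0,0.5,0,1],[0,0,0,0,1],[0,0,0,0,1],[0,0,0,0,1]]]' | grep -E "pos|ft"; done; python3 - <<'E'
from h import *
d=snap("side","8")
for z in (.129,.131,.133):
  th=np.linspace(0,6.283,3601)
  print(z,"axis",np.round(proj(d,[.5505,.2233,z]),2))
im=np.hstack([crop(d,215,225,65,55,6),crop(snap("top","8"),185,155,65,55,6)]);cv2.imwrite("pics/c8.png",im)
E
```

```text
position: [0.5833, 0.3422, 0.133]
ft_force: [0.2, 1.5, 0.8]
position: [0.5833, 0.3423, 0.1325]
ft_force: [1.4, 0.2, 0.4]
position: [0.5834, 0.3424, 0.132]
ft_force: [0.8, 1.1, 0.4]
0.129 axis [245.63 255.83]
0.131 axis [245.49 255.31]
0.133 axis [245.34 254.79]
```

View pics/c8.png

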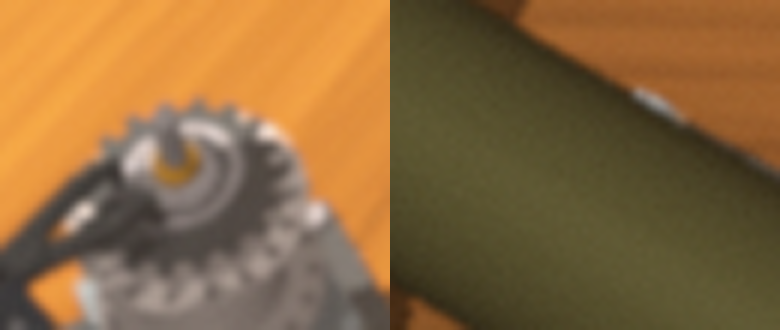

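The ring still sits round the lip at about (245,253). Contact is only 2 N, but it started at TCP 135. I need to know whether the ring is still descending or already resting, so I'll compare the two pictures.

```bash
python3 - <<'E'
from h import *
a,b=load("side7")["pixels"].astype(int).mean(2),load("side8")["pixels"].astype(int).mean(2)
for u in(246,249):
    print(u,[int(x) for x in a[252:268,u]]);print(u,[int(x) for x in b[252:268,u]])
for v in(250,254):
    print(v,[int(x) for x in a[v,232:260]]);print(v,[int(x) for x in b[v,232:260]])
for n,(x0,y0,x1,y1) in {"ring right":(247,247,258,265),"jaws":(215,245,240,270),"jawtip":(233,250,243,262),"teeth":(250,262,275,285)}.items():
    A,B=[np.float32(i[y0:y1,x0:x1]) for i in(a,b)];print(n,cv2.phaseCorrelate(A,B,cv2.createHanningWindow(A.shape[::-1],cv2.CV_32F)))
E
```

```text
246 [89, 90, 98, 112, 127, 130, 122, 109, 105, 114, 104, 84, 75, 73, 75, 76]
246 [90, 90, 99, 113, 128, 130, 124, 112, 107, 117, 107, 85, 76, 74, 74, 75]
249 [121, 124, 129, 127, 120, 108, 98, 103, 108, 98, 83, 74, 75, 72, 74, 81]
249 [124, 125, 128, 128, 121, 109, 101, 107, 113, 102, 84, 75, 74, 73, 73, 81]
250 [136, 128, 123, 135, 168, 194, 192, 184, 167, 132, 106, 99, 93, 93, 103, 118, 124, 121, 112, 105, 111, 119, 106, 86, 74, 74, 73, 83]
250 [133, 117, 115, 128, 157, 189, 200, 196, 175, 136, 107, 98, 94, 94, 103, 116, 121, 120, 109, 98, 105, 120, 117, 95, 78, 74, 72, 84]
254 [67, 63, 71, 113, 147, 141, 130, 129, 122, 115, 109, 105, 100, 98, 98, 108, 123, 129, 121, 105, 104, 116, 112, 90, 76, 74, 72, 74]
254 [64, 60, 61, 96, 131, 131, 126, 127, 122, 115, 111, 106, 103, 100, 99, 109, 123, 128, 121, 106, 100, 116, 117, 96, 78, 73, 74, 72]
ring right ((0.02622423536786922, 0.2180892258949516), 0.9752613537841373)
jaws ((0.8419858350267084, 0.41525650336200215), 1.0229249172210693)
jawtip ((-0.11701601935792372, -0.012498774991304806), 1.0003372470537821)
teeth ((0.403221555976792, -0.3007825547861316), 1.004123158454895)
```

The ring has stopped descending: its front edge stays at row 262.5, where a ring at the groove is expected (one sitting on the lip would show at 260.8). So it rests on the sprocket with about 2 N, and the pliers have only pitched about 0.03 rad in the grip. I'll back off slightly, settle, check and hand in.

```bash
python3 -m crank '[[[0,0,-0.3,0,1],[0,0,0,0,1],[0,0,0,0,1],[0,0,0,0,1],[0,0,0,0,1],[0,0,0,0,1]]]'
python3 - <<'E'
from h import *
d=snap("side","9");b=d["pixels"].astype(int).mean(2)
print(blobs(red(d)));print([int(x) for x in b[252:268,246]],[int(x) for x in b[254,232:260]])
from bench import job
print(job.close_job())
E
```

```text
time: 24.17
position: [0.5833, 0.3424, 0.1323]
tool_rot: [1.885, -2.513, 0.0]
ft_force: [1.2, 1.1, 0.6]
grip_width: 0.378
grip_force: 30.0
[([180, 299, 4, 5, 11], [181.27, 301.18]), ([196, 303, 14, 10, 37], [203.49, 307.05])]
[89, 89, 99, 113, 127, 131, 124, 111, 106, 117, 109, 87, 76, 75, 73, 73] [64, 62, 62, 92, 129, 128, 125, 128, 123, 114, 110, 107, 102, 99, 99, 108, 123, 129, 120, 106, 102, 114, 117, 96, 78, 72, 73, 72]
the job is handed in; nothing more can be done
None
```

I handed the job in at about 24 s with the vice lever flat and the pliers still held squeezed at 30 N; by my camera and force readings the spread circlip lies at the groove, resting on the sprocket with about 2 N, but no verdict came back.

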